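# Lock a demoulded plaster tile into the trimming jig

### The job

Lift the rectangular casting with the raised rib out of the two-cavity plaster mould and lay it, rib up and without dropping it, flat in the bay of the trimming jig between the fence and the sliding stop, its long side along the jig, and let go of it. Then pull the spring lock plunger on the sliding stop right up out of its hole, slide the stop to the next hole towards the fence so that it closes the bay behind the casting, let the pin down fully home in that hole, and finish while still holding the knob, by grip or by pressing it down, with the pin fully home. Leave everything else where it is.

Things in the scene. Friction and masses are not known exactly. Their poses are not given: they have to be found in the camera images.
- mould: fixed white plaster mould, 145 mm along its x, 229 mm along its y, 34 mm high, origin under its centre. Two open cavities centred at y = +52 and -52 mm, each 105 (x) x 85 (y) mm, 14 mm deep (floor 20 mm above the table). One holds the ribbed casting, the other a round rosette; which is which varies
- tile: the rectangular white casting, 0.15 to 0.28 kg: slab 100 (its x) x 80 (y) x 16 mm thick; on top in the middle a rib to lift it by, 60 mm long (along x), 20 wide, 30 high (rib top 46 mm above the underside). Origin: centre of its underside, z up. Starts loose in a cavity, rib up, 2.5 mm play all round, x along the mould's x, slab top 2 mm above the mould's
- jig: fixed trimming jig, x = sliding direction. Plywood board x -140 to +160 mm, 130 wide, top 22 mm above the table. Fence across the -x end: inner face x = -120, 28 mm above the board. Low guide strips 8 mm high, inner faces y = -46 and +46, x -120 to -5. Flush bar in the middle with holes at x = 133, 93, 53, 13. Origin on the middle line, at table level
- bay (a point): centre of the closed bay on the board's top face (jig x = -70, y = 0, z = 22 mm); axes as the jig's. The bay lies between the fence, the guides and the face of the sliding stop: 143 mm long at the start (jig x = -120 to +23 mm), 103 mm long when closed, for the 100 mm casting
- next_hole (a point): centre of the hole to which the pin must be brought (jig x = 13, z = 22 mm): the next one towards the fence, 40 mm from where the pin is at the start; axes as the jig's
- slide (a joint): travel of the sliding stop, m: 0 at the start (pin at jig x = 53 mm, within 1 mm), growing towards the fence (jig -x), 0.040 at the next hole. Saddle 44 x 52 mm, top 34 mm above the board, with a rung 84 mm wide on its fence side, face 30 mm ahead of the pin. Slides with about 1.5 N friction when the pin is out and may push the casting along
- plunger (a joint): lift of the spring plunger, m: 0 = pin fully home, 0.018 = pulled right up. The round-ended pin, 8 mm thick, goes 13 mm deep into a 12 mm wide hole: from about 0.0135 on it is clear of the bar. The spring pulls it down with about 4 N at home and 8 N right up
- knob: black plunger knob, upright, 24 mm thick (28 in its top 7 mm), 30 mm high; origin at the centre of its underside, which with the pin home is 66 mm above the table and 10 mm above the saddle (a bush 20 mm across stands under it), so its middle is at 81 mm. It stands in line above the pin, moves with stop and plunger, and does not turn
- rosette: bystander: small round casting 74 mm across, 26 mm high, lying in the other cavity of the mould; origin under its centre
- spatula: bystander: modelling spatula with wooden handle, about 190 mm long, lying beyond the mould; origin under its middle
- pot: bystander: white plastic beaker 68 mm across, 75 mm high, standing off the jig's fence end; origin under its centre
- mallet: bystander: wooden mallet lying to the right, head 110 x 55 x 55 mm; origin under the head
- brush: bystander: brush about 200 mm long, lying to the right; origin under its middle
- bar_blank: bystander: plaster bar 200 x 45 x 35 mm lying to the left; origin under its centre
Things that resemble listed ones, but are neither listed nor needed, are in the scene too. What is shaped like the tile but purple or turquoise is not meant.

How it is judged:
By the outcome, as a careful person would: the job done as asked, in the order asked, and still so for the second after the job is handed in, while the arm keeps its last pose, push and grip.
It also fails if it takes over 54 s, if anything falls off the work surface, if the arm or the gripper's body presses on something with over 40 N, if the wrist force passes 120 N, or if a joint passes its speed limit or range.

### The arm

A 7-joint arm with a two-finger parallel gripper is mounted at the origin on the work surface. World frame = base frame: x ahead of the robot, y to its left, z up, the work surface at z = 0. Lengths are in mm, angles in rad, forces in N, time in s.
With the tool pointing down it reaches from about 400 to 875 mm from the base axis. Payload 4.4 kg.
Tool frame: the origin (TCP) lies midway between the tips of the shut fingers; the grasp point (between the pads) lies 19 mm behind it; z points along the fingers, y is the line along which they close (so a half turn about z gives the same grasp; the last joint's range is limited). The gripper opens to 85 mm and grips with 20 to 120 N. Pads are 22 mm wide; open, the fingers measure 114 mm over their backs; the gripper's body (76 mm by 85 mm) begins 54 mm behind the grasp point. The pads swing forward as they close: fully open they stand 13 mm farther back than shut.
Start: joints at [1.16, 0.628, 0.038, 1.517, -0.027, 0.996, -0.02], TCP at [219.734, -611.747, 203.913] pointing down, gripper open.
Joint ranges: [-3.06, 3.06], [-0.37, 2.12], [-1.25, 1.32], [0.18, 2.47], [-1.1, 4.24], [0.23, 1.98], [-2.94, 2.94]. Speed limits (rad/s): [2.57, 2.57, 3.14, 3.14, 3.14, 3.14, 3.14].

### API

Orientations are given as [roll, pitch, yaw] about the fixed x, y, z axes, in that order (R = Rz(yaw) Ry(pitch) Rx(roll)).
In Python, from cell import readout, optics, order gives the robot as it stands.
- The arm moves only by the shell command python3 -m jog 'ROWS'. ROWS is a JSON object of lists of equal length, an entry for each row: "claw": the opening, from 0 (shut) to 1 (fully open); "xyz": the shift along the tool's x, y, z each as a share of 0.1 m, from -1 to 1, a list of three; "twist": the turn, a rotation vector about the tool's x, y, z each as a share of 180 degrees, from -1 to 1, a list of three. A call has 1 to 12 rows; each row shifts and turns the commanded pose from where the row before left it, along the tool's axes as they then stand; what a row does not reach is not made up. A row lasts 1/8 s, in which the tool goes at most 62.5 mm and 10.7 degrees, less where a joint would pass 70% of its speed; a pose out of reach is approached as far as the arm can. A call with a number of a shift or a turn outside -1 to 1 is refused whole. A call with a gripper value outside its range is refused whole. The fingers move at their own pace and stop on an object; the grip force is fixed at half the most. Time passes only in rows, so rows that do not move let the fingers close. It gives the time, the measured TCP pose, the force, the opening and the grip force at its end, in the units of the state.
- readout.read_state(): the state, without advancing time (a new reading comes with each control period).
- optics.get_image(name): name is "scene" or "side" or "wrist"; returns a dict with "color" (384x512x3 uint8, red, green, blue), "fovy" (degrees; the focal length in pixels is half the picture's height over the tangent of half this angle, whatever the lens; pixels are square), "cx", "cy" (the principal point, pixels), "view" (4x4, takes a point from world to camera coordinates). Camera axes: x right, y up, looking along -z (the intrinsics and any distortion apply to the point x, -y, -z); pixel columns grow to the right and rows downward; lengths in mm; the calibration is good to about 2 mm. A picture is of the moment at which its call begins. There is no depth.
- order.finish_job(): hands the job in; it is judged then, once.
Trained networks look in the newest picture that a camera, given by its name, has taken for a name from the list of things; names that differ only in an ending like _2 or _b are one class to them, and where a whole thing is asked for, a point or a joint stands for the part that bears it (a point fixed in the world has none). Each returns a list of dicts, best first, with "score" (0 to 1); they miss things now and then, are a little off and sometimes report something else, mostly with a low value. They report only what shows in the picture. A call takes as long as a camera call. They do not tell look-alikes from the thing itself.
- optics.boxes_of(camera, label): "rect" ([left, top, width, height] in pixels, round what is visible of it).
The state is a dict: "clock": time; "qpos": joint angles; "qd": joint speeds; "tau": joint torques, N m; "eef_pos": TCP position; "tool_rot": TCP orientation; "force": force on the tool from outside, world axes, zero at the start; "torque": the same for the moment, N m; "width": finger opening in mm; "gripper_force": force on a finger pad.
Only numpy, scipy, OpenCV 4.12 (cv2) and the standard library are available. Lean on these libraries where they do the work, as an engineer would, in place of code of your own. Each camera call takes 0.05 s, during which the arm holds its last target. There are 200 camera calls.

## Working session

There is one attempt and no reset: what is moved stays moved. The work goes in short steps, Python scripts to look and compute and a shell command to move; the robot and the scene stay as the last step left them, time stands still between calls to the robot, and variables do not carry over. Pictures are saved under pics/ and viewed, at most 10 in all, crops included, and the job is handed in when it is done.

```bash
mkdir -p pics; ls; python3 - <<'E'
from cell import readout, optics
import cv2,numpy as np
s=readout.read_state(); print({k:np.round(v,3).tolist() for k,v in s.items()})
ims=[]
for c in("scene","side"):
    d=optics.get_image(c); cv2.imwrite(f"pics/{c}0.png",d["color"][:,:,::-1])
    print(c,{k:(np.round(v,3).tolist()) for k,v in d.items() if k!="color"})
    for l in("mould","tile","jig","slide","knob","rosette","pot","bar_blank","mallet"):
        print(l,[(np.round(b["rect"]).tolist(),round(b["score"],2)) for b in optics.boxes_of(c,l)])
E
```

```text
pics
{'clock': 0.0, 'qpos': [1.16, 0.629, 0.038, 1.518, -0.027, 0.996, -0.02], 'qd': [-0.0, 0.001, 0.001, 0.001, 0.0, 0.001, -0.0], 'tau': [-0.0, -56.34, 1.226, -19.345, 0.011, 0.011, -0.0], 'eef_pos': [219.501, -611.087, 202.988], 'tool_rot': [-3.14, 0.0, 0.345], 'force': [0.155, 0.419, -0.457], 'torque': [0.063, 0.039, -0.012], 'gripper_force': 0.0, 'width': 85.14}
scene {'fovy': 43.735, 'cx': 256.696, 'cy': 182.516, 'view': [[0.83, 0.558, 0.002, -455.333], [-0.399, 0.59, 0.702, 144.837], [0.391, -0.583, 0.712, -1886.194], [0.0, 0.0, 0.0, 1.0]]}
mould [([257.0, 140.0, 50.0, 46.0], 0.7)]
tile [([326.0, 183.0, 25.0, 27.0], 0.88), ([262.0, 160.0, 33.0, 18.0], 0.8), ([191.0, 166.0, 39.0, 24.0], 0.77), ([224.0, 130.0, 30.0, 21.0], 0.72)]
jig [([177.0, 198.0, 94.0, 67.0], 0.9)]
slide [([218.0, 216.0, 28.0, 28.0], 0.87)]
knob [([178.0, 200.0, 94.0, 64.0], 0.58)]
rosette [([279.0, 142.0, 18.0, 14.0], 0.6)]
pot [([161.0, 191.0, 20.0, 28.0], 0.91), ([179.0, 199.0, 96.0, 68.0], 0.69), ([263.0, 162.0, 32.0, 17.0], 0.56)]
bar_blank [([295.0, 105.0, 49.0, 26.0], 0.91)]
mallet [([76.0, 253.0, 64.0, 46.0], 0.85)]
side {'fovy': 55.365, 'cx': 252.253, 'cy': 188.098, 'view': [[-0.708, -0.706, -0.011, 400.585], [0.529, -0.54, 0.655, -346.212], [-0.468, 0.458, 0.756, -965.452], [0.0, 0.0, 0.0, 1.0]]}
mould [([172.0, 211.0, 79.0, 85.0], 0.88)]
tile [([198.0, 222.0, 44.0, 28.0], 0.84), ([282.0, 227.0, 43.0, 33.0], 0.83), ([236.0, 281.0, 47.0, 43.0], 0.67)]
jig [([248.0, 151.0, 90.0, 63.0], 0.6)]
slide [([274.0, 156.0, 21.0, 25.0], 0.76)]
knob [([280.0, 155.0, 8.0, 7.0], 0.6)]
rosette [([190.0, 254.0, 26.0, 24.0], 0.71), ([152.0, 217.0, 46.0, 52.0], 0.42)]
pot [([335.0, 189.0, 22.0, 27.0], 0.82), ([153.0, 216.0, 44.0, 55.0], 0.37)]
bar_blank [([91.0, 296.0, 69.0, 62.0], 0.69)]
mallet [([361.0, 136.0, 54.0, 28.0], 0.9), ([249.0, 152.0, 85.0, 65.0], 0.61)]
```

```bash
python3 - <<'E'
import cv2,numpy as np
a=cv2.imread("pics/scene0.png")[90:310,60:380]; a=cv2.resize(a,None,fx=2.5,fy=2.5,interpolation=cv2.INTER_CUBIC)
b=cv2.imread("pics/side0.png")[120:370,80:420]; b=cv2.resize(b,None,fx=2.35,fy=2.35,interpolation=cv2.INTER_CUBIC)
cv2.imwrite("pics/a.png",a); cv2.imwrite("pics/b.png",b)
E
```

```text
(no output)
```

View pics/a.png

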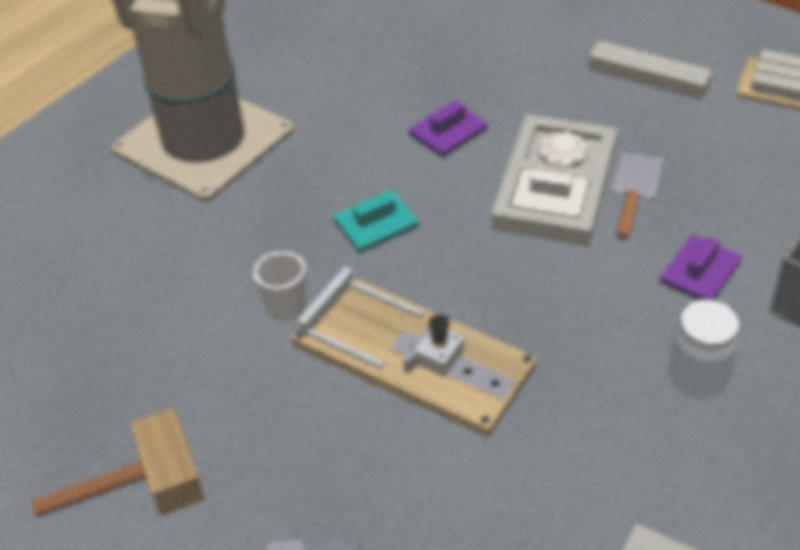

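View pics/b.png

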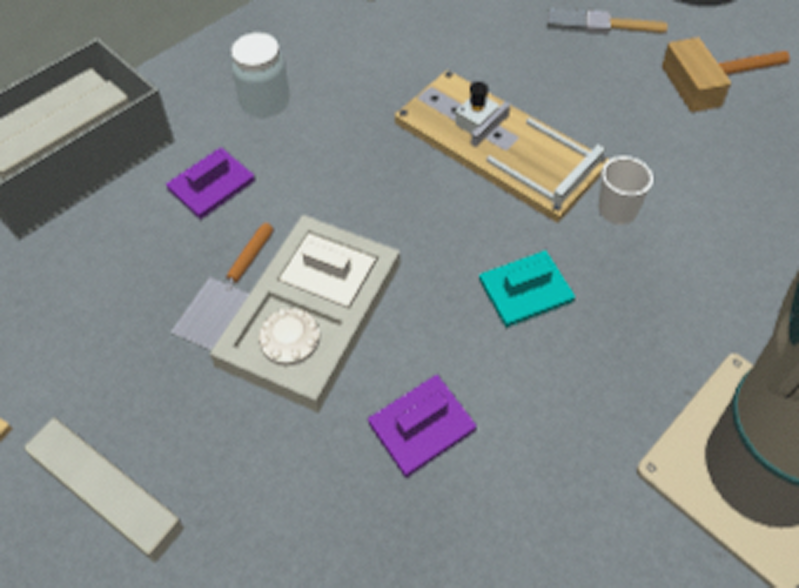

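```bash
cat > h.py <<'E'
import numpy as np, cv2
from scipy.optimize import least_squares
from scipy.spatial.transform import Rotation as Rn
def K(d):
    f=d["color"].shape[0]/2/np.tan(np.radians(d["fovy"])/2); return f,d["cx"],d["cy"]
def proj(d,P):
    V=np.array(d["view"]); P=np.atleast_2d(P); c=P@V[:3,:3].T+V[:3,3]; f,cx,cy=K(d)
    return np.c_[cx+f*c[:,0]/-c[:,2], cy-f*c[:,1]/-c[:,2]]
def ray(d,uv,z):
    V=np.array(d["view"]); R=V[:3,:3]; o=-R.T@V[:3,3]; f,cx,cy=K(d)
    r=R.T@np.array([(uv[0]-cx)/f,-(uv[1]-cy)/f,-1]); return o+r*(z-o[2])/r[2]
def T(p,P):  # p=x,y,yaw
    P=np.atleast_2d(np.array(P,float)); c,s=np.cos(p[2]),np.sin(p[2])
    return np.c_[p[0]+c*P[:,0]-s*P[:,1], p[1]+s*P[:,0]+c*P[:,1], P[:,2]]
def fit(d,P,uv,p0):
    r=least_squares(lambda p:(proj(d,T(p,P))-np.array(uv)).ravel(),p0,x_scale=[1,1,.01]); return r.x,r.fun.reshape(-1,2)
E
python3 - <<'E'
from h import *
from cell import optics
d=optics.get_image("side")
s=lambda L:[(80+u/2.35,120+v/2.35) for u,v in L]
for n,z,L in(("mould",34,[(305,216),(400,250),(320,402),(213,352)]),("jig",22,[(447,73),(396,113),(558,212)]),("fence",50,[(603,150)]),("knob",81,[(479,97)]),("tile",18+18,[(317,234),(378,262),(279,270),(342,304)]),("ribtop",66,[(327,256)])):
    print(n,np.round([ray(d,q,z) for q in s(L)]).tolist())
w=optics.get_image("wrist"); print({k:np.round(v,3).tolist() for k,v in w.items() if k!="color"})
E
```

```text
mould [[614.0, 142.0, 34.0], [483.0, 91.0, 34.0], [399.0, 305.0, 34.0], [538.0, 352.0, 34.0]]
jig [[677.0, -207.0, 22.0], [672.0, -88.0, 22.0], [380.0, -111.0, 22.0]]
fence [[392.0, -223.0, 50.0]]
knob [[568.0, -155.0, 81.0]]
tile [[579.0, 151.0, 36.0], [489.0, 125.0, 36.0], [571.0, 223.0, 36.0], [476.0, 200.0, 36.0]]
ribtop [[526.0, 177.0, 66.0]]
{'fovy': 67.371, 'cx': 248.03, 'cy': 190.767, 'view': [[0.339, -0.941, 0.0, -650.973], [0.896, 0.323, -0.303, 39.981], [0.285, 0.103, 0.953, -380.373], [0.0, 0.0, 0.0, 1.0]]}
```

The white ribbed casting sits in the mould's cavity nearer the jig, at about side px (219,233). Look-alikes are purple at (169,197) and (259,300) and turquoise at (304,242), and their colour rules them out. I'll move over the jig first for a wrist view.

```bash
python3 -m jog '{"claw":[1,1,1,1,1,1,1,1,1,1,1,1],"xyz":[[0.2,-0.14,0],[0.4,-0.28,0],[0.4,-0.28,0],[0.4,-0.28,0],[0.4,-0.28,0],[0.4,-0.28,0],[0.4,-0.28,0],[0.4,-0.28,0],[0.4,-0.28,0],[0.4,-0.28,0],[0.4,-0.28,0],[0.35,-0.24,0]],"twist":[[0,0,0],[0,0,0],[0,0,0],[0,0,0],[0,0,0],[0,0,0],[0,0,0],[0,0,0],[0,0,0],[0,0,0],[0,0,0],[0,0,0]]}'
python3 -m jog '{"claw":[1],"xyz":[[0,0,0]],"twist":[[0,0,0]]}'
python3 - <<'E'
from h import *
from cell import optics,readout
s=readout.read_state(); print(s["eef_pos"],s["tool_rot"])
d=optics.get_image("wrist"); np.save("pics/w1.npy",d,allow_pickle=True)
p0=[515,-159,.078]
im=d["color"][:,:,::-1].copy()
print(proj(d,T(p0,[[-140,-65,22],[-140,65,22],[160,65,22],[160,-65,22],[53,0,96]])).round())
im=cv2.resize(im,None,fx=1.56,fy=1.56,interpolation=cv2.INTER_CUBIC); cv2.imwrite("pics/w1.png",im)
E
```

```text
clock: 2.6
eef_pos: [541.6, -156.9, 204.1]
tool_rot: [3.141, -0.001, 0.346]
force: [0.9, -1.2, 0.4]
width: 85.2
gripper_force: 0.0
clock: 2.72
eef_pos: [542.9, -154.1, 203.9]
tool_rot: [-3.14, -0.002, 0.352]
force: [-0.8, -0.4, 0.0]
width: 85.7
gripper_force: 0.0
[ 542.89248532 -154.13891152  203.90402452] [-3.14016161e+00 -2.36660602e-03  3.51840771e-01]
[[261. 288.]
 [172. 266.]
 [225.  37.]
 [336.  71.]
 [257. 158.]]
```

View pics/w1.png

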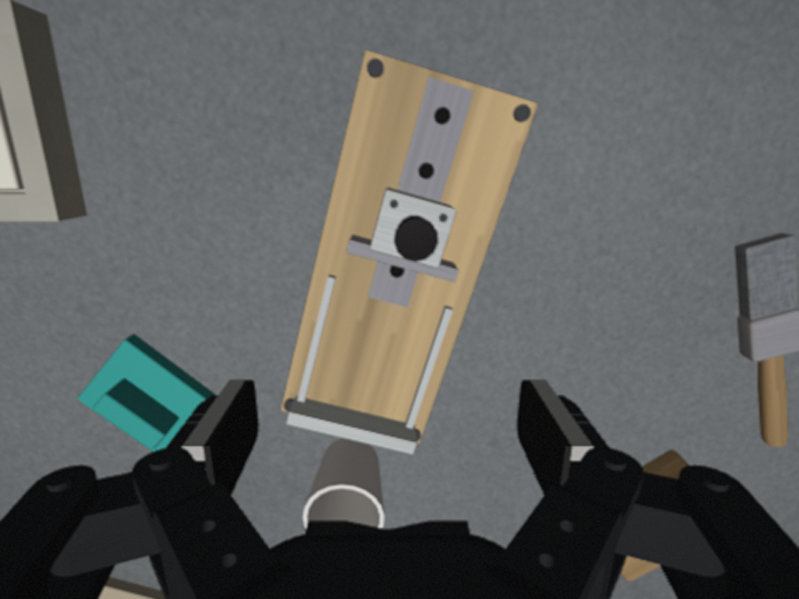

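The wrist view shows the jig whole. Holes are at (442,115), (426,170) and (397,271), the knob top at (416,238), the board's +x corners at (366,51) and (537,103), and the fence at the bottom.

```bash
python3 - <<'E'
from h import *
d=np.load("pics/w1.npy",allow_pickle=True).item()
P=[[160,65,22],[160,-65,22],[133,0,22],[93,0,22],[13,0,22],[53,0,96],[-5,49,30],[-5,-49,30]]
uv=np.array([(366,51),(537,103),(442,115),(426,170),(397,271),(416,238),(332,277),(447,308)])/1.56-.18
p,r=fit(d,P,uv,[515,-159,.078]); print(p,r.round(1).tolist())
print("bay",T(p,[-70,0,22]),"pin",T(p,[53,0,0]),"next",T(p,[13,0,0]))
print("fence px", (proj(d,T(p,[[-120,65,50],[-120,-65,50],[-140,65,50],[-140,-65,50]]))*1.56).round())
E
```

```text
[ 5.23209867e+02 -1.66399784e+02  8.11669827e-02] [[-0.7, -1.1], [0.9, 0.1], [-0.3, 0.6], [-0.3, 0.5], [-0.3, -0.8], [0.2, 0.3], [-0.6, 0.2], [1.1, 0.5]]
bay [[ 453.44032351 -172.07523627   22.        ]] pin [[ 576.03537904 -162.10265584    0.        ]] next [[ 536.1670683  -165.34577142    0.        ]]
fence px [[277. 408.]
 [428. 445.]
 [272. 429.]
 [421. 464.]]
```

```bash
python3 -m jog '{"claw":[1,1,1,1,1,1,1,1,1,1,1],"xyz":[[0.07,-0.2,0],[0.15,-0.38,0.05],[0.15,-0.38,0.05],[0.15,-0.38,0.05],[0.15,-0.38,0.05],[0.15,-0.38,0.05],[0.15,-0.38,0.05],[0.15,-0.38,0.05],[0.11,-0.26,0],[0,0,0],[0,0,0]],"twist":[[0,0,0],[0,0,0],[0,0,0],[0,0,0],[0,0,0],[0,0,0],[0,0,0],[0,0,0],[0,0,0],[0,0,0],[0,0,0]]}'
python3 - <<'E'
from h import *
from cell import optics,readout
s=readout.read_state(); print(s["eef_pos"],s["tool_rot"])
d=optics.get_image("wrist"); np.save("pics/w2.npy",d,allow_pickle=True)
im=cv2.resize(d["color"][:,:,::-1],None,fx=1.56,fy=1.56,interpolation=cv2.INTER_CUBIC); cv2.imwrite("pics/w2.png",im)
E
```

```text
clock: 4.15
eef_pos: [551.0, 173.9, 168.9]
tool_rot: [3.14, 0.001, 0.342]
force: [0.3, -0.5, 0.1]
width: 85.5
gripper_force: 0.0
[550.99015954 173.91516979 168.93854614] [3.13996873e+00 6.53931967e-04 3.42254308e-01]
```

View pics/w2.png

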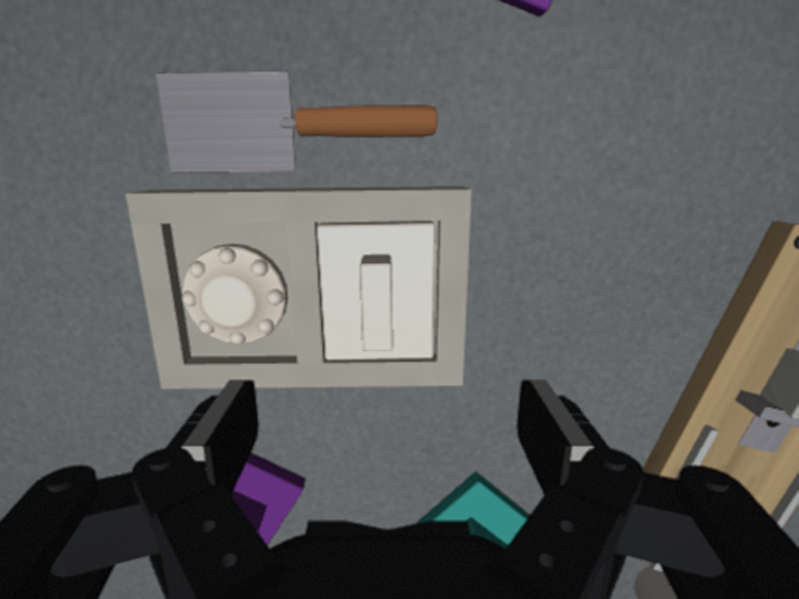

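The white ribbed casting is in the right-hand cavity: slab corners at (317,226) to (435,359), rib top at (363,264) to (393,349). The rosette is to its left, and the turquoise and purple pieces are outside the mould.

```bash
python3 - <<'E'
from h import *
from cell import readout
d=np.load("pics/w2.npy",allow_pickle=True).item()
P=[[50,40,36],[50,-40,36],[-50,-40,36],[-50,40,36],[30,10,66],[30,-10,66],[-30,-10,66],[-30,10,66]]
uv=np.array([(318,226),(434,223),(435,359),(324,360),(362,264),(391,264),(393,349),(363,349)])/1.56-.18
p,r=fit(d,P,uv,[527,174,.35]); print("tile",p,r.round(1).tolist())
M=[[72.5,114.5,34],[72.5,-114.5,34],[-72.5,-114.5,34],[-72.5,114.5,34]]
um=np.array([(127,195),(471,188),(462,385),(163,388)])/1.56-.18
m,r=fit(d,M,um,[508,222,.35]); print("mould",m,r.round(1).tolist(),T(m,[0,-52,0]))
s=readout.read_state(); y=s["tool_rot"][2]
dl=p[:2]-s["eef_pos"][:2]; print("tool dx,dy",dl@[np.cos(y),np.sin(y)],dl@[np.sin(y),-np.cos(y)],"twist",-(p[2]-y)/np.pi)
E
```

```text
tile [5.33617874e+02 1.73444092e+02 3.59630544e-01] [[-0.6, -0.7], [1.0, -0.1], [-1.0, -0.5], [1.0, -0.1], [-1.3, -0.4], [0.7, -0.8], [0.1, 1.2], [0.1, 1.5]]
mould [5.15040091e+02 2.21251291e+02 3.58196151e-01] [[-0.4, -0.5], [0.0, 0.6], [0.7, -0.4], [-0.2, 0.4]] [[533.27053421 172.5516922    0.        ]]
tool dx,dy -16.545660529842547 -5.565071102484183 twist -0.0057317843900173086
```

```bash
python3 -m jog '{"claw":[1,1,1,1,1,1,1,1],"xyz":[[-0.165,-0.056,0],[0,0,0.2],[0,0,0.3],[0,0,0.3],[0,0,0.2],[0,0,0.12],[0,0,0],[0,0,0]],"twist":[[0,0,-0.0057],[0,0,0],[0,0,0],[0,0,0],[0,0,0],[0,0,0],[0,0,0],[0,0,0]]}'
python3 - <<'E'
from h import *
from cell import optics,readout
s=readout.read_state(); print(s["eef_pos"],s["tool_rot"])
d=optics.get_image("wrist")
im=d["color"][150:384,100:420,::-1]
im=cv2.resize(im,None,fx=2.4,fy=2.4,interpolation=cv2.INTER_CUBIC); cv2.imwrite("pics/w3.png",im)
E
```

```text
clock: 5.2
eef_pos: [534.1, 176.0, 57.7]
tool_rot: [3.141, -0.001, 0.362]
force: [0.4, -0.1, 0.3]
width: 85.5
gripper_force: 0.0
[534.08723101 176.02137708  57.71147658] [ 3.14142419e+00 -1.42424708e-03  3.62079041e-01]
```

View pics/w3.png

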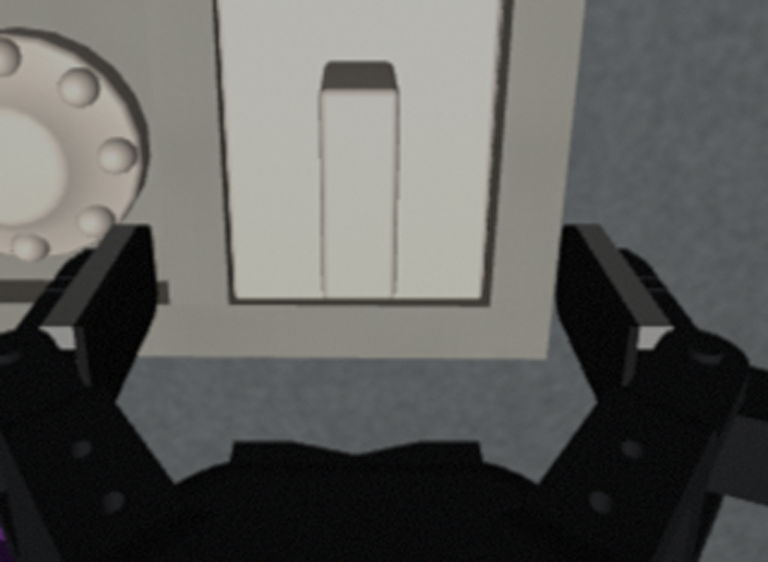

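The rib (columns 322–397) is centred between the fingers, so I'll go down and grip.

```bash
python3 -m jog '{"claw":[1,1,1,0,0,0,0,0,0,0],"xyz":[[0,0.01,0.1],[0,0,0.05],[0,0,0],[0,0,0],[0,0,0],[0,0,0],[0,0,0],[0,0,0],[0,0,0],[0,0,0]],"twist":[[0,0,0],[0,0,0],[0,0,0],[0,0,0],[0,0,0],[0,0,0],[0,0,0],[0,0,0],[0,0,0],[0,0,0]]}'
```

```text
clock: 6.5
eef_pos: [533.7, 175.3, 41.9]
tool_rot: [-3.142, -0.0, 0.363]
force: [0.4, -0.2, 0.3]
width: -0.2
gripper_force: 0.0
```

```bash
python3 - <<'E'
from h import *
from cell import optics,readout
s=readout.read_state(); print(s["eef_pos"],s["width"],s["gripper_force"])
d=optics.get_image("wrist")
im=cv2.resize(d["color"][...,::-1],None,fx=1.56,fy=1.56,interpolation=cv2.INTER_CUBIC); cv2.imwrite("pics/w4.png",im)
E
```

```text
[533.70882664 175.29870073  41.92183421] -0.1569660049306725 0.0
```

View pics/w4.png

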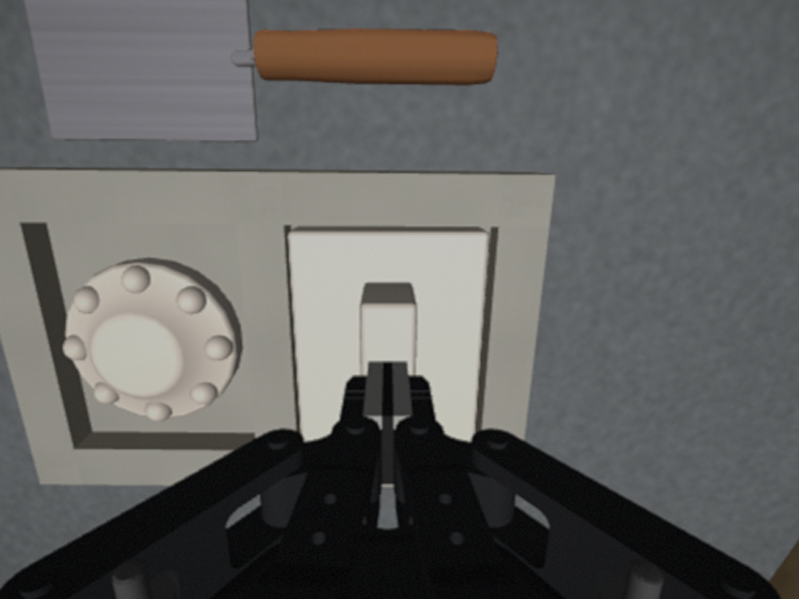

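The fingers have shut without touching anything. Their tips, at about (388,365), cover the near half of the rib, so they seem to be above it. I'll check the heights against this picture.

```bash
python3 - <<'E'
from h import *
from cell import optics
d=optics.get_image("wrist")
P=np.array([[50,40,36],[50,-40,36],[30,10,66],[30,-10,66],[30,10,36],[30,-10,36],[72.5,-62.5,34]],float)
uv=np.array([(290,230),(488,232),(361,304),(415,304),(364,284),(413,284),(555,175)])/1.56-.18
f=lambda p:(proj(d,T(p,P)+[0,0,p[3]])-uv).ravel()
r=least_squares(f,[533,173,.36,0],x_scale=[1,1,.01,1]); print(r.x,r.fun.reshape(-1,2).round(1).tolist())
V=np.array(d["view"]); C=-V[:3,:3].T@V[:3,3]; print("cam",C)
from cell import readout; s=readout.read_state(); print(C-s["eef_pos"]); print(proj(d,[s["eef_pos"]])*1.56)
# same on w2
d=np.load("pics/w2.npy",allow_pickle=True).item()
P=np.array([[50,40,36],[50,-40,36],[-50,-40,36],[-50,40,36],[30,10,66],[30,-10,66],[-30,-10,66],[-30,10,66]],float)
uv=np.array([(318,226),(434,223),(435,359),(324,360),(362,264),(391,264),(393,349),(363,349)])/1.56-.18
r=least_squares(f,[533,173,.36,0],x_scale=[1,1,.01,1]); print(r.x,r.fun.reshape(-1,2).round(1).tolist())
E
```

```text
[ 5.32863568e+02  1.73855205e+02  3.50080518e-01 -1.66827169e-01] [[-1.3, 0.7], [1.6, 1.2], [-0.7, 0.2], [1.8, 0.7], [0.1, -1.9], [0.0, -1.5], [-1.6, 0.4]]
cam [606.87944846 202.26143918 212.83444589]
[ 73.17801528  26.97602182 170.92164255]
[[384.78965717 351.63948084]]
[ 5.32732429e+02  1.73194218e+02  3.59656565e-01 -3.00608569e+00] [[-0.2, -0.3], [0.7, 0.4], [-1.4, -0.9], [1.3, -0.5], [-1.2, -0.2], [0.6, -0.6], [0.0, 0.8], [0.2, 1.2]]
```

```bash
python3 - <<'E'
from h import *
from cell import optics,readout
d=optics.get_image("wrist"); s=readout.read_state(); e=s["eef_pos"]
p=[e[0],e[1],.36]
for x in(0,5,11):
  for z in(42,50,58,66,72): print(x,z,(proj(d,T(p,[[x,10,z],[x,-10,z]]))*1.56).round().ravel().tolist())
print({k:np.round(v,2).tolist() for k,v in s.items()})
E
```

```text
0 42 [361.0, 352.0, 409.0, 352.0]
0 50 [360.0, 360.0, 410.0, 360.0]
0 58 [358.0, 369.0, 411.0, 369.0]
0 66 [357.0, 379.0, 412.0, 379.0]
0 72 [356.0, 387.0, 413.0, 387.0]
5 42 [361.0, 340.0, 409.0, 341.0]
5 50 [359.0, 348.0, 410.0, 349.0]
5 58 [358.0, 357.0, 411.0, 357.0]
5 66 [357.0, 367.0, 412.0, 367.0]
5 72 [356.0, 374.0, 413.0, 375.0]
11 42 [360.0, 327.0, 409.0, 327.0]
11 50 [359.0, 334.0, 410.0, 334.0]
11 58 [358.0, 342.0, 411.0, 343.0]
11 66 [357.0, 351.0, 413.0, 352.0]
11 72 [355.0, 359.0, 414.0, 359.0]
{'clock': 6.65, 'qpos': [-0.37, 0.73, -0.0, 1.9, 0.0, 0.51, -1.58], 'qd': [-0.0, -0.0, -0.0, -0.0, 0.0, -0.0, 0.0], 'tau': [-0.0, -53.38, 0.76, -11.33, 0.01, 0.0, 0.0], 'eef_pos': [533.75, 175.31, 41.94], 'tool_rot': [-3.14, -0.0, 0.36], 'force': [-0.55, -0.43, 0.68], 'torque': [-0.01, -0.03, 0.09], 'gripper_force': 0.0, 'width': 0.2}
```

The height fit agrees for the camera, so the real tips must be about 25–35 mm above the reported TCP: they shut freely over the 66 mm rib, and the finger scale in the picture says the same. I'll open, go 24 mm lower and close again, which stays clear of the slab since the shut tips were at least 66 mm up.

```bash
python3 -m jog '{"claw":[1,1,1,1,1,1,1,1,1,1],"xyz":[[0,0,0],[0,0,0],[0,0,0],[0,0,0],[0,0,0.06],[0,0,0.06],[0,0,0.06],[0,0,0.06],[0,0,0],[0,0,0]],"twist":[[0,0,0],[0,0,0],[0,0,0],[0,0,0],[0,0,0],[0,0,0],[0,0,0],[0,0,0],[0,0,0],[0,0,0]]}'
python3 -m jog '{"claw":[0,0,0,0,0,0,0],"xyz":[[0,0,0],[0,0,0],[0,0,0],[0,0,0],[0,0,0],[0,0,0],[0,0,0]],"twist":[[0,0,0],[0,0,0],[0,0,0],[0,0,0],[0,0,0],[0,0,0],[0,0,0]]}'
```

```text
clock: 7.9
eef_pos: [533.8, 175.3, 17.9]
tool_rot: [3.142, -0.0, 0.363]
force: [-0.2, 0.7, -0.1]
width: 85.0
gripper_force: 0.0
clock: 8.78
eef_pos: [533.9, 175.3, 18.2]
tool_rot: [3.142, -0.0, 0.363]
force: [-0.0, -1.4, 5.6]
width: 18.8
gripper_force: 59.7
```

```bash
python3 -m jog '{"claw":[0,0,0,0,0,0,0],"xyz":[[0,0,-0.03],[0,0,-0.06],[0,0,-0.1],[0,0,-0.15],[0,0,-0.15],[0,0,0],[0,0,0]],"twist":[[0,0,0],[0,0,0],[0,0,0],[0,0,0],[0,0,0],[0,0,0],[0,0,0]]}'
python3 - <<'E'
from h import *
from cell import optics,readout
s=readout.read_state(); print(s["eef_pos"],s["tool_rot"],s["torque"],s["width"])
w=optics.get_image("wrist")["color"][120:,80:430,::-1]; d=optics.get_image("side")["color"][170:290,140:300,::-1]
cv2.imwrite("pics/c5.png",np.hstack([cv2.resize(w,(400,302)),cv2.resize(d,(400,302),interpolation=cv2.INTER_CUBIC)]))
E
```

```text
clock: 9.65
eef_pos: [533.6, 175.2, 67.0]
tool_rot: [3.142, 0.0, 0.363]
force: [-1.2, -0.6, -3.1]
width: 18.8
gripper_force: 58.8
[533.57039749 175.22153759  67.00523609] [3.14156845e+00 5.31728707e-05 3.62698503e-01] [ 5.74058547e-02  6.23579605e-05 -4.05564853e-02] 18.842442531291205
```

View pics/c5.png

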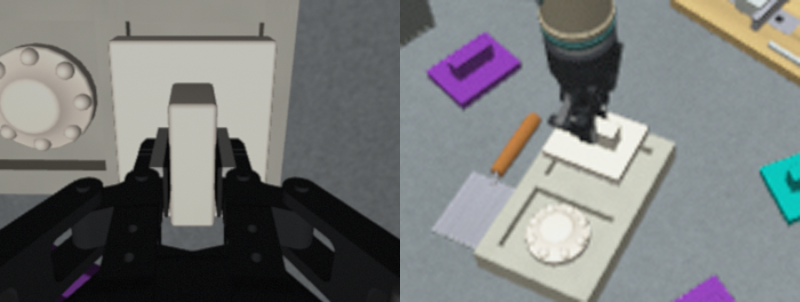

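```bash
python3 - <<'E'
from h import *
from cell import optics,readout
d=optics.get_image("wrist"); s=readout.read_state(); e=s["eef_pos"]
P=np.array([[50,40,16],[50,-40,16],[30,10,46],[30,-10,46],[-30,10,46],[-30,-10,46],[30,10,16],[30,-10,16]],float)
c=np.array([(111,38),(273,38),(169,103),(216,103),(172,222),(216,222),(172,84),(213,84)])
uv=c/[400/350,302/264]+[80,120]
f=lambda p:(proj(d,T(p,P)+[0,0,p[3]])-uv).ravel()
r=least_squares(f,[533,173,.36,69],x_scale=[1,1,.01,1]); t=r.x; print(t,r.fun.reshape(-1,2).round(1).tolist())
y=s["tool_rot"][2]; X=np.array([np.cos(y),np.sin(y)]);Y=np.array([np.sin(y),-np.cos(y)])
o=t[:2]-e[:2]; print("tile in tool",o@X,o@Y,t[2]-y,t[3]-e[2])
jig=[523.21,-166.40,.0812]; g=T(jig,[-68.5,0,22])[0]
yt=.0812; off=np.array([o@X,o@Y]); off=np.array([-1.5,0])
Xt=np.array([np.cos(yt),np.sin(yt)]);Yt=np.array([np.sin(yt),-np.cos(yt)])
tcp=g[:2]-off[0]*Xt-off[1]*Yt; print("goal tcp",tcp)
dl=tcp-e[:2]; print("in tool now",dl@X,dl@Y,"in final tool",dl@Xt,dl@Yt,"twist",-(yt-y)/np.pi)
E
```

```text
[5.31831554e+02 1.73141063e+02 3.71625244e-01 6.41000192e+01] [[-1.4, 3.5], [1.8, 2.3], [-0.4, 0.0], [0.7, -0.3], [0.3, 0.1], [-1.0, -0.2], [0.5, -2.7], [-0.5, -2.9]]
tile in tool -2.0289241565940603 1.3258808880787127 0.008953001132311345 -2.317894682620306
goal tcp [ 456.4307589  -171.83442348]
in tool now -194.91336191927374 297.11120796101983 in final tool -104.71438438735485 339.56028368039074 twist 0.08959539756466653
```

```bash
python3 -m jog '{"claw":[0,0,0,0,0,0,0,0,0,0,0,0],"xyz":[[0,0,-0.2],[-0.07,0.1,-0.2],[-0.17,0.26,0],[-0.26,0.4,0],[-0.26,0.4,0],[-0.26,0.4,0],[-0.26,0.4,0],[-0.26,0.4,0],[-0.22,0.34,0],[-0.13,0.18,0],[-0.06,0.08,0],[0,0,0]],"twist":[[0,0,0],[0,0,0],[0,0,0],[0,0,0],[0,0,0],[0,0,0],[0,0,0],[0,0,0],[0,0,0],[0,0,0.03],[0,0,0.03],[0,0,0.03]]}'
python3 -m jog '{"claw":[0,0],"xyz":[[0,0,0],[0,0,0]],"twist":[[0,0,0],[0,0,0]]}'
python3 - <<'E'
from h import *
from cell import readout
s=readout.read_state(); e=s["eef_pos"]; yt=s["tool_rot"][2]
X=np.array([np.cos(yt),np.sin(yt)]);Y=np.array([np.sin(yt),-np.cos(yt)]); dl=np.array([456.6,-170.6])-e[:2]; print(e,yt,dl@X,dl@Y,(yt-.0812)/np.pi)
E
```

```text
clock: 11.3
eef_pos: [455.2, -170.6, 106.7]
tool_rot: [-3.141, 0.0, 0.073]
force: [0.5, 1.3, -1.8]
width: 18.8
gripper_force: 59.0
clock: 11.55
eef_pos: [455.8, -169.5, 106.8]
tool_rot: [-3.141, 0.0, 0.082]
force: [0.3, 0.4, -3.2]
width: 18.7
gripper_force: 59.0
[ 455.77502405 -169.50852515  106.80863666] 0.0817582499723346 0.7330825533032985 1.1552024170131645 0.00017769648515593477
```

```bash
python3 -m jog '{"claw":[0,0,0,0,0,0],"xyz":[[0.007,0.011,0.1],[0,0,0.2],[0,0,0.25],[0,0,0.17],[0,0,0.04],[0,0,0]],"twist":[[0,0,0],[0,0,0],[0,0,0],[0,0,0],[0,0,0],[0,0,0]]}'
python3 - <<'E'
from h import *
from cell import optics,readout
s=readout.read_state(); print(s["eef_pos"],s["tool_rot"],s["force"])
w=optics.get_image("wrist")["color"][...,::-1]; d=optics.get_image("side")["color"][135:225,230:350,::-1]
cv2.imwrite("pics/c6.png",np.vstack([cv2.resize(w,(480,360))[100:],cv2.resize(d,(480,330)[:2] if 0 else (440,330),interpolation=cv2.INTER_CUBIC)[:,:440].repeat(1,0) if 0 else cv2.resize(d,(480,340),interpolation=cv2.INTER_CUBIC)]))
E
```

```text
clock: 12.3
eef_pos: [456.3, -171.3, 30.7]
tool_rot: [-3.141, 0.0, 0.08]
force: [0.3, -0.5, -3.4]
width: 18.9
gripper_force: 58.9
[ 456.30725623 -171.33312993   30.73102133] [-3.14137734e+00  2.79014543e-04  8.00514385e-02] [ 0.31756826 -0.48899354 -3.40241246]
```

View pics/c6.png

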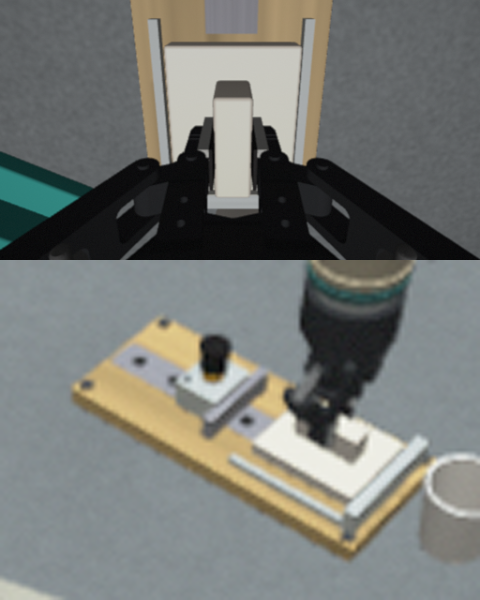

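```bash
python3 - <<'E'
from h import *
from cell import optics
d=optics.get_image("wrist"); j=[523.21,-166.40,.0812]
def loc(w): c,s=np.cos(j[2]),np.sin(j[2]); a,b=w[0]-j[0],w[1]-j[1]; return c*a+s*b,-s*a+c*b
for z in(45,49):
  for c,r in((167,44),(299,44)): print(z,np.round(loc(ray(d,(c/.9375,(r+100)/.9375),z)),1))
for q in((159,18),(303,18)): print("guide end (exp -5)",np.round(loc(ray(d,(q[0]/.9375,(q[1]+100)/.9375),30)),1))
print("bar end",np.round(loc(ray(d,(231/.9375,(34+100)/.9375),22)),1))
E
```

```text
45 [-17.1  38. ]
45 [-17.1 -39.5]
49 [-16.3  37. ]
49 [-16.4 -38.5]
guide end (exp -5) [-3.4 45.4]
guide end (exp -5) [ -3.4 -44.6]
bar end [-14.5   0.5]
```

```bash
python3 -m jog '{"claw":[0,0,0,0],"xyz":[[0,0,0.05],[0,0,0.03],[0,0,0],[0,0,0]],"twist":[[0,0,0],[0,0,0],[0,0,0],[0,0,0]]}'
python3 -m jog '{"claw":[0,0],"xyz":[[0,0,0.015],[0,0,0]],"twist":[[0,0,0],[0,0,0]]}'
python3 -m jog '{"claw":[0,0],"xyz":[[0,0,0.01],[0,0,0]],"twist":[[0,0,0],[0,0,0]]}'
```

```text
clock: 12.95
eef_pos: [456.4, -171.4, 22.9]
tool_rot: [3.142, -0.0, 0.08]
force: [0.0, 0.1, -2.5]
width: 18.9
gripper_force: 59.0
clock: 13.2
eef_pos: [456.3, -171.4, 21.3]
tool_rot: [-3.142, 0.0, 0.08]
force: [-0.4, 0.5, -2.3]
width: 18.5
gripper_force: 59.0
clock: 13.45
eef_pos: [456.2, -171.4, 20.4]
tool_rot: [-3.142, 0.0, 0.08]
force: [0.7, 0.1, -2.4]
width: 18.6
gripper_force: 59.0
```

```bash
python3 -m jog '{"claw":[0,0],"xyz":[[0,0,0.01],[0,0,0]],"twist":[[0,0,0],[0,0,0]]}'
python3 -m jog '{"claw":[0,0],"xyz":[[0,0,0.01],[0,0,0]],"twist":[[0,0,0],[0,0,0]]}'
```

```text
clock: 13.7
eef_pos: [456.3, -171.4, 20.2]
tool_rot: [3.141, -0.0, 0.08]
force: [-1.4, 0.6, 7.1]
width: 18.5
gripper_force: 60.3
clock: 13.95
eef_pos: [456.4, -171.4, 20.1]
tool_rot: [3.141, -0.001, 0.08]
force: [-4.0, 1.4, 18.3]
width: 18.8
gripper_force: 61.9
```

```bash
python3 -m jog '{"claw":[0,0.3,1,1,1,1,1,1,1,1,1],"xyz":[[0,0,-0.015],[0,0,0],[0,0,0],[0,0,0],[0,0,0],[0,0,-0.1],[0,0,-0.3],[0,0,-0.4],[0,0,-0.3],[0,0,-0.1],[0,0,0]],"twist":[[0,0,0],[0,0,0],[0,0,0],[0,0,0],[0,0,0],[0,0,0],[0,0,0],[0,0,0],[0,0,0],[0,0,0],[0,0,0]]}'
python3 -m jog '{"claw":[1,1,1,1],"xyz":[[0.15,0,0],[0.3,0,0],[0.15,0,0],[0,0,0]],"twist":[[0,0,0],[0,0,0],[0,0,0],[0,0,0]]}'
python3 - <<'E'
from h import *
from cell import optics,readout
s=readout.read_state(); print(s["eef_pos"],s["tool_rot"],s["force"])
d=optics.get_image("wrist"); np.save("pics/w7.npy",d,allow_pickle=True)
cv2.imwrite("pics/w7.png",cv2.resize(d["color"][...,::-1],None,fx=1.56,fy=1.56,interpolation=cv2.INTER_CUBIC))
E
```

```text
clock: 15.32
eef_pos: [456.5, -171.4, 140.3]
tool_rot: [3.141, -0.001, 0.08]
force: [-0.6, 0.3, -1.1]
width: 85.7
gripper_force: 0.0
clock: 15.82
eef_pos: [516.7, -166.0, 138.9]
tool_rot: [-3.141, 0.001, 0.081]
force: [-0.1, -0.1, -0.3]
width: 85.4
gripper_force: 0.0
[ 516.71979661 -166.04987575  138.88897056] [-3.14107756e+00  1.03964109e-03  8.11839144e-02] [-0.05493301 -0.05271083 -0.31943863]
```

View pics/w7.png

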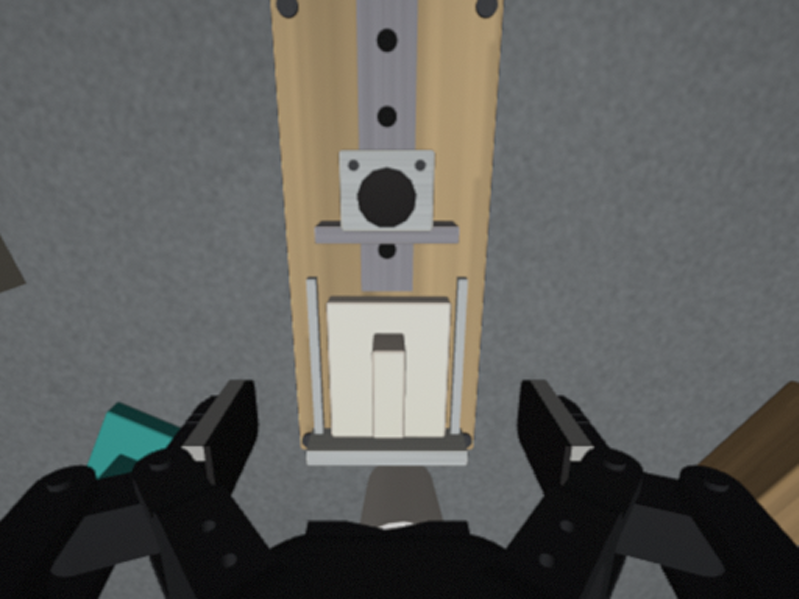

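The casting lies flat in the bay at (328–449, 298–436), between the guides and just clear of the fence. The knob is at (387,197).

```bash
python3 - <<'E'
from h import *
from cell import readout
d=np.load("pics/w7.npy",allow_pickle=True).item(); s=readout.read_state(); e=s["eef_pos"]; y=s["tool_rot"][2]
P=[[133,0,22],[93,0,22],[53,0,96],[-5,46,30],[-5,-46,30],[75,26,56],[75,-26,56]]
uv=np.array([(387,40),(387,116),(387,197),(317,278),(458,278),(340,150),(433,150)])/1.56-.18
p,r=fit(d,P,uv,[523,-166,.08]); print(p,r.round(1).tolist())
k=T(p,[53,0,0])[0]; print("knob",k)
print("tile front",[T([0,0,0],[0,0,0]) is None, *[np.round(ray(d,np.array(q)/1.56-.18,38),1) for q in((328,303),(449,303))]], "expect", T(p,[[-20,40,0],[-20,-40,0]]).round(1).tolist())
X=np.array([np.cos(y),np.sin(y)]);Y=np.array([np.sin(y),-np.cos(y)]);dl=k[:2]-e[:2]; print(e,dl@X,dl@Y)
E
```

```text
[ 5.23250160e+02 -1.66246123e+02  8.44206480e-02] [[-0.2, 0.9], [-0.1, 0.6], [-0.0, -0.2], [-0.7, 1.0], [0.4, 0.8], [-1.0, -1.2], [1.6, -1.3]]
knob [ 576.06141122 -161.77714125    0.        ]
tile front [False, array([ 501.8, -130.2,   38. ]), array([ 508.1, -207. ,   38. ])] expect [[499.9, -128.1, 0.0], [506.7, -207.8, 0.0]]
[ 515.43476385 -166.33501877  138.99918798] 60.79687684017367 0.3230872634421286
```

```bash
python3 -m jog '{"claw":[1,1,1,1,1,1,1,1,1],"xyz":[[0.2,0,0],[0.3,-0.004,0],[0.108,0,0],[0,0,0.2],[0,0,0.3],[0,0,0.3],[0,0,0.2],[0,0,0],[0,0,0]],"twist":[[0,0,0],[0,0,0],[0,0,0],[0,0,0],[0,0,0],[0,0,0],[0,0,0],[0,0,0],[0,0,0]]}'
python3 -m jog '{"claw":[0,0,0,0,0,0,0],"xyz":[[0,0,0],[0,0,0],[0,0,0],[0,0,0],[0,0,0],[0,0,0],[0,0,0]],"twist":[[0,0,0],[0,0,0],[0,0,0],[0,0,0],[0,0,0],[0,0,0],[0,0,0]]}'
```

```text
clock: 17.0
eef_pos: [576.5, -161.7, 40.7]
tool_rot: [3.141, -0.0, 0.08]
force: [0.8, -0.2, 0.5]
width: 85.0
gripper_force: 0.0
clock: 17.88
eef_pos: [577.0, -160.7, 40.6]
tool_rot: [-3.141, -0.001, 0.08]
force: [-0.1, 1.3, 4.6]
width: 25.2
gripper_force: 58.5
```

```bash
python3 -m jog '{"claw":[0,0,0,0,0],"xyz":[[0,0,-0.04],[0,0,-0.04],[0,0,-0.04],[0,0,0],[0,0,0]],"twist":[[0,0,0],[0,0,0],[0,0,0],[0,0,0],[0,0,0]]}'
python3 -m jog '{"claw":[0,0,0,0],"xyz":[[0,0,-0.03],[0,0,-0.025],[0,0,0],[0,0,0]],"twist":[[0,0,0],[0,0,0],[0,0,0],[0,0,0]]}'
```

```text
clock: 18.5
eef_pos: [576.4, -160.8, 51.6]
tool_rot: [-3.141, 0.001, 0.08]
force: [1.5, 3.0, -7.3]
width: 25.3
gripper_force: 59.2
clock: 19.0
eef_pos: [576.3, -160.9, 57.3]
tool_rot: [-3.141, 0.001, 0.08]
force: [-0.8, 3.0, -8.6]
width: 25.3
gripper_force: 59.3
```

```bash
python3 -m jog '{"claw":[0,0,0,0],"xyz":[[-0.05,0,0],[-0.1,0,0],[-0.05,0,0],[0,0,0]],"twist":[[0,0,0],[0,0,0],[0,0,0],[0,0,0]]}'
python3 -m jog '{"claw":[0,0,0,0,0],"xyz":[[-0.07,0,0],[-0.07,0,0],[-0.06,0,0],[0,0,0],[0,0,0]],"twist":[[0,0,0],[0,0,0],[0,0,0],[0,0,0],[0,0,0]]}'
```

```text
clock: 19.5
eef_pos: [555.1, -162.7, 57.3]
tool_rot: [-3.141, 0.002, 0.08]
force: [-1.3, 4.8, -8.2]
width: 25.2
gripper_force: 59.3
clock: 20.12
eef_pos: [536.0, -164.2, 57.4]
tool_rot: [-3.141, 0.001, 0.08]
force: [-1.0, 5.9, -8.1]
width: 25.1
gripper_force: 59.4
```

```bash
python3 -m jog '{"claw":[0,0,0,0,0],"xyz":[[0,0,0.03],[0,0,0.03],[0,0,0.04],[0,0,0],[0,0,0]],"twist":[[0,0,0],[0,0,0],[0,0,0],[0,0,0],[0,0,0]]}'
python3 -m jog '{"claw":[0,0,0,0],"xyz":[[0,0,0.03],[0,0,0.02],[0,0,0],[0,0,0]],"twist":[[0,0,0],[0,0,0],[0,0,0],[0,0,0]]}'
```

```text
clock: 20.75
eef_pos: [536.0, -164.2, 47.5]
tool_rot: [-3.141, 0.001, 0.08]
force: [-1.0, 4.8, -6.7]
width: 25.0
gripper_force: 59.5
clock: 21.25
eef_pos: [536.0, -164.2, 42.7]
tool_rot: [-3.141, 0.001, 0.08]
force: [-1.3, 5.5, -5.2]
width: 25.0
gripper_force: 59.6
```

```bash
python3 -m jog '{"claw":[0,0,0],"xyz":[[0,0,0.02],[0,0,0],[0,0,0]],"twist":[[0,0,0],[0,0,0],[0,0,0]]}'
python3 -m jog '{"claw":[0,0,0],"xyz":[[0,0,0.01],[0,0,0],[0,0,0]],"twist":[[0,0,0],[0,0,0],[0,0,0]]}'
```

```text
clock: 21.62
eef_pos: [536.1, -164.3, 40.8]
tool_rot: [-3.141, 0.001, 0.08]
force: [-1.1, 5.8, -5.1]
width: 25.4
gripper_force: 59.6
clock: 22.0
eef_pos: [536.8, -164.2, 40.7]
tool_rot: [-3.141, -0.001, 0.08]
force: [-2.0, 5.6, 1.5]
width: 25.1
gripper_force: 60.0
```

```bash
python3 -m jog '{"claw":[0,0,0],"xyz":[[0,0,0.006],[0,0,0],[0,0,0]],"twist":[[0,0,0],[0,0,0],[0,0,0]]}'
python3 - <<'E'
from h import *
from cell import optics
w=optics.get_image("wrist")["color"][100:,80:430,::-1]; d=optics.get_image("side")["color"][135:225,230:350,::-1]
cv2.imwrite("pics/c8.png",np.hstack([cv2.resize(w,(400,325)),cv2.resize(d,(400,325),interpolation=cv2.INTER_CUBIC)]))
E
```

```text
clock: 22.38
eef_pos: [537.4, -164.2, 40.6]
tool_rot: [-3.142, -0.002, 0.08]
force: [-2.3, 6.1, 6.4]
width: 24.9
gripper_force: 60.3
```

View pics/c8.png

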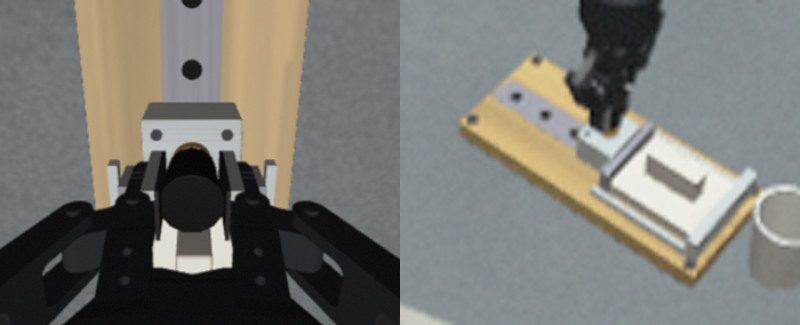

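The stop closes the bay behind the casting, and the knob at (192,190) is still gripped at its original home height (40.6). Pressing on it now meets a firm stop, so I'm handing in.

```bash
python3 -c "
from cell import order; print(order.finish_job())"
```

```text
the job is handed in; nothing more can be done
None
```

I laid the casting rib up in the bay, moved the stop one hole towards the fence behind it, and handed in with the pin home and the knob still gripped; the judge's verdict wasn't shown.

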